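# Close the packed carton case

## Robot

A 6-joint arm with a two-finger parallel gripper is mounted at the origin on the work surface. World frame = base frame: x ahead of the robot, y to its left, z up, the work surface at z = 0. Lengths are in m, angles in rad, forces in N, time in s.
With the tool pointing down it reaches from about 0.375 to 0.9 m from the base axis. Payload 3.1 kg.
Tool frame: the origin (TCP) lies midway between the tips of the shut fingers; the grasp point (between the pads) lies 19 mm behind it; z points along the fingers, x is the direction in which the jaws open and shut, and the axes are right-handed (so a half turn about z gives the same grasp; the last joint's range is limited). The gripper opens to 87 mm and grips with 3 to 60 N. Pads are 19 mm wide; open, the fingers measure 117 mm over their backs; the gripper's body (75 mm by 190 mm) begins 51 mm behind the grasp point.
Start: joints at [-1.45, 0.527, 1.433, -0, 1.181, -0.178], TCP at [0.185, -0.597, 0.223] pointing down, gripper open.
Joint ranges: [-3.08, 3.08], [-0.75, 2.2], [0.22, 2.44], [-1.43, 4.57], [0, 2.65], [-2.85, 2.85]. Speed limits (rad/s): [2.79, 2.79, 3.14, 3.14, 3.14, 3.14].

## Interface

Orientations are given as a unit quaternion [x, y, z, w].
In Python, from rig import * gives the robot as it stands.
- The arm moves only by the tool drive_tool, never from a script. Its argument "plan" is a list of rows, each an object with "offset": the shift along the tool's x, y, z in cm, a list of three; "delta_rot": the turn, a rotation vector about the tool's x, y, z in degrees, a list of three; "jaw": the finger opening in cm, from 0 to 8.7. In form: [{"offset": [dx, dy, dz], "delta_rot": [wx, wy, wz], "jaw": jaw}, ...]. A call has exactly 8 rows; each row is the pose to reach, as a shift and turn from the pose commanded when the call began, along the tool's axes at that moment; what a row does not reach only later rows make up. A row lasts 1/12 s, in which the tool goes at most 41.7 mm and 7.16 degrees, less where a joint would pass 70% of its speed; a pose out of reach is approached as far as the arm can. A call with a gripper value outside its range is refused whole. The fingers move at their own pace and stop on an object; "squeeze" is the grip in N (left out, the last holds). Time passes only in rows, so rows that repeat a pose let the fingers close, or fill a call up. It gives the time, the measured TCP pose, the force and the opening at its end, in the units of the state.
- get_obs(): the state, without advancing time (a new reading comes with each control period).
- camera(name): name is "scene" or "top"; returns the picture (384x512x3 uint8, red, green, blue); there is no depth.
- calibration(name): a dict with "K" (3x3 intrinsics, pixels), "pose" (4x4, takes a point from camera to world coordinates). Camera axes: x right, y down, z forward; pixel columns grow to the right and rows downward; lengths in m; the calibration is good to about 2 mm. A picture is of the moment at which its call begins. calibration takes no time and is no camera call.
- hand_in(): hands the job in, once; it reports no verdict.
The state is a dict: "time": time; "q": joint angles; "joint_velocities": joint speeds; "joint_torque": joint torques, N m; "position": TCP position; "tool_rot": TCP orientation; "ft_force": force on the tool from outside, world axes, zero at the start; "moment": the same for the moment, N m; "grip_width": finger opening in m.
Only numpy, scipy, OpenCV 4.12 (cv2) and the standard library are available. Lean on these libraries where they do the work, as an engineer would, in place of code of your own. Each camera call takes 0.05 s, during which the arm holds its last target.

## Task

The steel case of packed cartons stands open on the packing bench. With the fingertips, fold its yellow flap down over the cartons and, while keeping it pressed down, push it along until its tongue is tucked fully home beneath the green lip, so that it stays shut by itself when you let go. Only press and push: do not pinch or lift anything, leave the case where it stands and do not disturb the other things on the bench.

Things in the scene. Friction and masses are not known exactly. Their poses are not given: they have to be found in the camera images.
- case: open steel case full of cartons, 160 (x) x 130 (y) x 57 mm tall, loose, about 2 kg (sideways pushes above some 10 to 20 N shift it). Origin: centre of its underside, z up, x from the hinge end (nearer the robot, within 0.6 rad of straight ahead) to the lip end. Carton tops 43 mm above the bench
- flap (a joint): angle of the yellow flap, rad: 0 flat over the cartons (firm stop), 1.57 upright, 1.75 wide open; starts at 1.1 to 1.5. 4 mm plate centred on the pin, 104 mm wide, upper face 62 mm above the bench when flat; its last 14 mm is a 60 mm wide tongue. A weak spring opens it: let go when flat, it rises to 0.6 to 1 rad; holding it flat takes 2 to 3 N at the rib
- flap_slide (a joint): how far flap and pin are pushed towards the lip, m: 0 back, 0.026 fully home (firm stops). Starts at 0 to 0.003. About 4 N moves it either way; it stays where left. The tongue folds down clear of the lip only below 0.011; pushed farther before it is down, it lands on the lip and must first be pushed back. Home, it is 15 mm beneath the lip, with 4 mm of room above
- flap_hinge (a point): middle of the flap's hinge pin, which lies along the case's y, 60 mm above the bench, at case x = -60 mm + flap_slide; axes as the case's. Dark slotted ears carry the pin at case y = -61 and +61 mm, 4 mm thick, from case x = -74 to -22 mm, their tops 71 mm above the bench
- rib (a point): middle of the top of the black finger rib, a straight ridge on the flap's outer (upper when flat) face: 70 mm long in y, 5 mm thick, 12 mm above the plate's face (14 mm from the plane through the pin), centred 65 mm from the pin. A fingertip on its hinge side can press the plate down and push the flap along
- tongue_edge (a point): middle of the free edge of the flap's tongue, at half its 4 mm thickness, 104 mm from the pin
- lip_edge (a point): middle of the lower front edge of the green lip, at case x = 55 mm, y = 0, 66 mm above the bench; axes as the case's. The lip overhangs x = 55 to 80 mm, is 90 mm wide in y and 5 mm thick
- carton: upright white paper-board carton, 55 x 24 x 85 mm, origin under its centre; a bystander close beside the case
- paste_jar: round jar with a green cap, 60 mm across, 70 mm tall, origin under its centre; a bystander close beside the case
- roller: upright dark wooden cylinder, 32 mm across, 75 mm tall, origin under its centre; a bystander just beyond the lip end of the case
- cup: open steel cup, 72 mm across, 85 mm tall, origin under its centre; a bystander
- clear_bin: empty clear plastic bin, 130 x 100 x 70 mm, origin under its centre; a bystander
- brush: hand brush with a pale wooden handle, lying on the bench; a bystander
- block: dark wooden block, 90 x 50 x 30 mm, origin under its centre; a bystander

How it is judged:
On the way, in this order (a step that is already met when the one before it is completed fails the run):
1. the flap is folded down over the cartons (value of joint flap below 0.45 rad), for 0.05 s.
2. the tongue is tucked beneath the lip (value of joint flap below 0.08 rad and value of joint flap_slide above 0.02 m and x of tongue_edge in the frame of lip_edge above 0.004 m and z of tongue_edge in the frame of lip_edge below 0.001 m), for 0.2 s.
At the end, for the whole second after the job is handed in: The flap is down (joint flap below 0.08 rad) and at rest, pushed along by more than 20 mm of its 26 mm, the middle of its free edge at least 4 mm inside the front edge of the lip and below the lip's underside; the case stands level and at rest within 50 mm of where it stood (all of step 2 and angle between case's own z axis and vertical below 0.05 rad and linear speed of case below 0.02 m/s and distance of case from where it was at the start of the episode below 0.05 m and velocity of joint flap between -0.1 and 0.1 rad/s); the robot touches nothing.
It fails at once if the case is lifted or tipped (height (world z) of case above 0.012 m or angle between case's own z axis and vertical above 0.15 rad).
It fails at once if the case is shoved more than 50 mm (distance of case from where it was at the start of the episode above 0.05 m).
It fails at once if another thing on the bench is lifted, or moved by more than 40 mm (distance of any of carton, paste_jar, roller, cup, clear_bin, brush, block from where it was at the start of the episode above 0.04 m or height (world z) of any of carton, paste_jar, roller, cup, clear_bin, block above 0.015 m).
It fails at once if another thing on the bench is knocked over (angle between any of carton, paste_jar, roller, cup, clear_bin, block's own z axis and vertical above 0.5 rad).
It also fails if it takes over 38 s, if anything falls off the work surface, if the arm or the gripper's body presses on something with over 40 N, if the wrist force passes 120 N, or if a joint passes its speed limit or range.

## Working session

There is one attempt and no reset: what is moved stays moved. The work goes in short steps, Python scripts to look and compute and a tool call to move; the robot and the scene stay as the last step left them, time stands still between calls to the robot, and variables do not carry over. Pictures are saved under pics/ and viewed, and the job is handed in when it is done.

Besides the shell and the picture viewer there is one more tool, called after "Call:" by a JSON object that holds its "api" and its "payload". drive_tool: Moves the arm, as the interface text tells. Its arguments: {"type":"object","properties":{"plan":{"type":"array","items":{"type":"object","properties":{"offset":{"type":"array","items":{"type":"number"}},"delta_rot":{"type":"array","items":{"type":"number"}},"jaw":{"type":"number"}}}},"squeeze":{"type":"number"}},"required":["plan"]}

```bash
ls; mkdir -p pics; python3 - <<'E'
from rig import *
import cv2
o=get_obs();print(o)
for n in("scene","top"):
    im=camera(n);cv2.imwrite(f"pics/{n}0.png",cv2.cvtColor(im,cv2.COLOR_RGB2BGR));c=calibration(n);print(n,c["K"],c["pose"])
E
```

```text
pics
{'time': 0.0, 'q': array([-1.44951543e+00,  5.28457248e-01,  1.43389966e+00, -1.09394585e-05,
        1.18140302e+00, -1.78513185e-01]), 'joint_velocities': array([-0.00064703,  0.00144068, -0.00086316,  0.00057425,  0.00074146,
        0.0013794 ]), 'joint_torque': array([ 7.81292965e-04, -4.40045750e+01, -1.76590151e+01,  6.34129252e-02,
        5.81479096e-02, -1.65465699e-04]), 'position': array([ 0.18450416, -0.59637713,  0.22157796]), 'tool_rot': array([ 8.04775104e-01, -5.93578855e-01, -7.47685736e-04, -7.84383587e-04]), 'ft_force': array([ 0.57086484,  0.24599163, -0.17073289]), 'moment': array([ 0.03402408,  0.00764334, -0.01185794]), 'grip_width': 0.08734012900155452}
scene [[445.06610269   0.         249.92632944]
 [  0.         445.06610269 191.76690269]
 [  0.           0.           1.        ]] [[ 0.62196062  0.60500028 -0.49713141  1.08648469]
 [ 0.78300362 -0.48731088  0.38656621 -0.44610762]
 [-0.00838488 -0.62968466 -0.77680559  0.97151814]
 [ 0.          0.          0.          1.        ]]
top [[454.3438735    0.         261.37396928]
 [  0.         454.3438735  193.21101645]
 [  0.           0.           1.        ]] [[ 0.01016536 -0.98698196  0.16050945  0.32084608]
 [-0.99981925 -0.00745314  0.01749065 -0.01428895]
 [-0.01606666 -0.16065824 -0.98687932  1.3797841 ]
 [ 0.          0.          0.          1.        ]]
```

View pics/scene0.png

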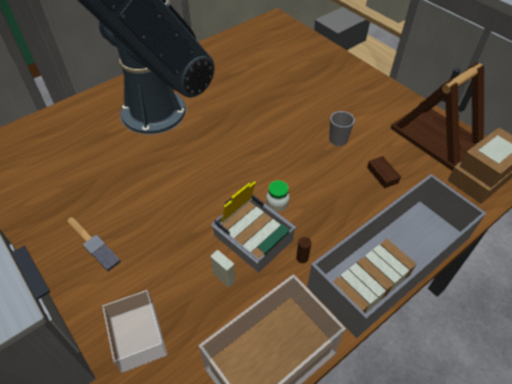

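View pics/top0.png

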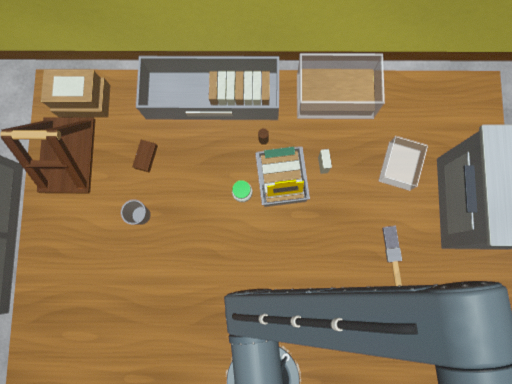

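Case is at about (283,176) in top, with the green lip at (280,153) and the yellow flap at (285,188). Next I'll zoom in and mask.

```bash
cat > h.py <<'E'
import numpy as np,cv2
from rig import *
def ray(n,uv,z):
    c=calibration(n);P=c["pose"];d=P[:3,:3]@np.linalg.inv(c["K"])@np.array([uv[0],uv[1],1.]);o=P[:3,3]
    return o+d*(z-o[2])/d[2]
def tri(a,b):
    A=[];B=[]
    for n,uv in(("top",a),("scene",b)):
        c=calibration(n);P=c["pose"];d=P[:3,:3]@np.linalg.inv(c["K"])@np.array([uv[0],uv[1],1.]);d/=np.linalg.norm(d)
        M=np.eye(3)-np.outer(d,d);A.append(M);B.append(M@P[:3,3])
    x=np.linalg.lstsq(np.vstack(A),np.hstack(B),rcond=None)[0]
    return x
def proj(n,p):
    c=calibration(n);P=c["pose"];q=c["K"]@(P[:3,:3].T@(np.array(p)-P[:3,3]));return q[:2]/q[2]
E
python3 - <<'E'
from h import *
im=cv2.imread("pics/top0.png");sc=cv2.imread("pics/scene0.png")
a=cv2.resize(im[120:220,220:345],None,fx=6,fy=6,interpolation=cv2.INTER_CUBIC)
b=cv2.resize(sc[170:290,195:325],None,fx=5,fy=5,interpolation=cv2.INTER_CUBIC)
cv2.imwrite("pics/ta.png",a);cv2.imwrite("pics/sa.png",b)
for n,i in(("top",im),("scene",sc)):
    hsv=cv2.cvtColor(i,cv2.COLOR_BGR2HSV)
    for nm,lo,hi in(("yel",(24,150,60),(34,255,255)),("grn",(60,80,30),(90,255,255))):
        m=cv2.inRange(hsv,lo,hi);k,l,s,ce=cv2.connectedComponentsWithStats(m)
        for j in range(1,k):
            if s[j,4]>30 and s[j,4]<3000:
                r=cv2.minAreaRect(np.argwhere(l==j)[:,::-1].astype(np.float32));print(n,nm,s[j],ce[j].round(1),cv2.boxPoints(r).round(1).tolist())
E
```

```text
top yel [267 179  37  17 327] [285.3 186.8] [[266.5, 182.3000030517578], [302.79998779296875, 177.89999389648438], [304.3999938964844, 191.5], [268.1000061035156, 195.8000030517578]]
top grn [265 147  30  10 196] [279.2 151.8] [[264.3999938964844, 150.3000030517578], [293.6000061035156, 146.6999969482422], [294.3999938964844, 153.3000030517578], [265.20001220703125, 157.0]]
top grn [233 181  17  17 237] [241.  189.1] [[233.0, 181.0], [249.0, 181.0], [249.0, 197.0], [233.0, 197.0]]
scene yel [224 181  32  28 167] [239.4 193.1] [[221.6999969482422, 204.10000610351562], [252.5, 178.0], [256.79998779296875, 183.10000610351562], [226.0, 209.1999969482422]]
scene grn [  0   0  34  64 570] [15.7 30.6] [[-2.5999999046325684, 1.2000000476837158], [5.5, -2.5], [34.20000076293945, 61.099998474121094], [26.100000381469727, 64.80000305175781]]
scene grn [269 181  19  17 264] [277.9 189.2] [[269.0, 181.0], [287.0, 181.0], [287.0, 197.0], [269.0, 197.0]]
scene grn [258 225  31  29 342] [273.6 238.5] [[257.8999938964844, 245.89999389648438], [282.8999938964844, 223.3000030517578], [289.79998779296875, 231.0], [264.8999938964844, 253.60000610351562]]
```

View pics/ta.png

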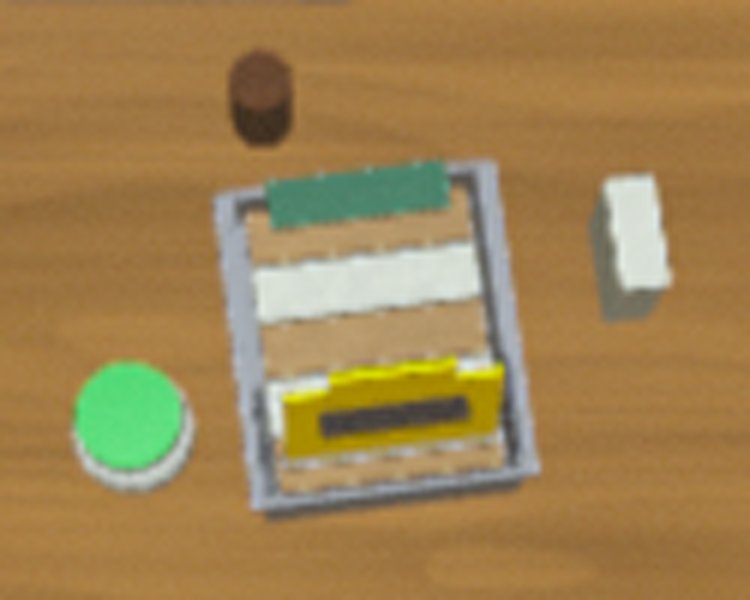

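View pics/sa.png

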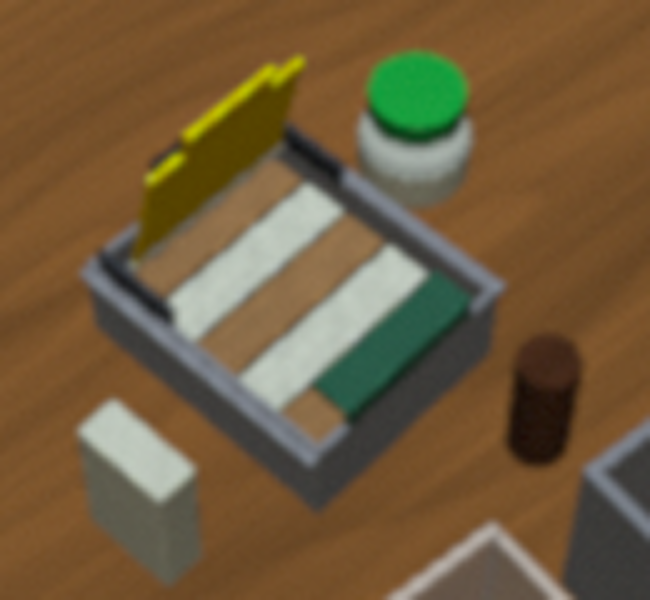

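```bash
python3 - <<'E'
from h import *
T=lambda x,y:((x+.5)/6-.5+220,(y+.5)/6-.5+120)
S=lambda x,y:((x+.5)/5-.5+195,(y+.5)/5-.5+170)
C=np.array([ray("top",T(*p),.057) for p in((213,195),(497,160),(540,470),(253,510))]);print(C.round(4))
x=(C[0]+C[1]-C[2]-C[3])/2;y=(C[0]+C[3]-C[1]-C[2])/2
print(np.linalg.norm(x),np.linalg.norm(y),np.arctan2(x[1],x[0]),np.arctan2(-y[0],y[1]),C.mean(0))
L=np.array([ray("top",T(*p),.071) for p in((268,182),(446,162),(450,208),(274,228))]);print(L.round(4))
x=(L[0]+L[1]-L[2]-L[3])/2;y=(L[0]+L[3]-L[1]-L[2])/2
print(np.linalg.norm(x),np.linalg.norm(y),np.arctan2(x[1],x[0]),np.arctan2(-y[0],y[1]),L.mean(0))
yaw=np.arctan2(-y[0],y[1])
Cs=np.array([ray("scene",S(*p),.057) for p in((500,287),(316,465),(84,270))]);print("scene rim",Cs.round(4),(Cs[0]+Cs[2])/2)
tip=tri(T(394,366),S(229,103));print("tip",tip)
print("rib",[ray("top",T(395,418),z) for z in(.12,)])
# tongue ends, and plate corner ends
print(tri(T(331,372),S(184,138)),tri(T(457,360),S(274,67)))
print("plate corners",tri(T(285,395),S(303,58)) ,tri(T(331,372),S(274,67)),tri(T(457,360),S(184,138)),tri(T(503,365),S(147,180)))
E
```

```text
[[ 0.6606  0.0293  0.057 ]
 [ 0.6795 -0.1124  0.057 ]
 [ 0.523  -0.1327  0.057 ]
 [ 0.5021  0.0077  0.057 ]]
0.15884484492728076 0.14243738206082787 0.13235148261747703 0.13990121783802315 [ 0.59132161 -0.05203704  0.057     ]
[[ 0.6638  0.0017  0.071 ]
 [ 0.6745 -0.0862  0.071 ]
 [ 0.6512 -0.0881  0.071 ]
 [ 0.6405 -0.0015  0.071 ]]
0.023464953760221476 0.08790405373978727 0.1090513590055033 0.12173826764639617 [ 0.65749272 -0.04350976  0.071     ]
scene rim [[ 0.659   0.0253  0.057 ]
 [ 0.68   -0.1095  0.057 ]
 [ 0.521  -0.1299  0.057 ]] [ 0.59001784 -0.05227093  0.057     ]
tip [ 0.55314519 -0.05823706  0.16498542]
rib [array([ 0.5375333, -0.0594424,  0.12     ])]
[ 0.54489225 -0.0509233   0.13205992] [ 0.56172627 -0.06611857  0.20115875]
plate corners [ 0.54292957 -0.0075181   0.15034886] [ 0.55004699 -0.02935995  0.16669195] [ 0.556223   -0.08686321  0.16432052] [ 0.55654393 -0.10893425  0.1508143 ]
```

```bash
cat >> h.py <<'E'
from scipy.spatial.transform import Rotation as R
YAW=.133; CC=np.array([.590,-.052,0]); cx=np.array([np.cos(YAW),np.sin(YAW),0]); cy=np.array([-np.sin(YAW),np.cos(YAW),0])
PIN=CC-.060*cx
Rt=np.stack([-cy,-cx,[0,0,-1]],1)
def W(px,y,z): return PIN+px*cx+y*cy+np.array([0,0,z])   # px: along case x from pin(slide 0)
def go(*tg):
    o=get_obs();Rc=R.from_quat(o["tool_rot"]);p=o["position"]
    d=p-PIN;print("t %.2f px %.4f y %.4f z %.4f F(case) %.1f %.1f %.1f w %.4f"%(o["time"],d@cx,d@cy,p[2],o["ft_force"]@cx,o["ft_force"]@cy,o["ft_force"][2],o["grip_width"]))
    print("rot err deg",np.degrees((Rc.inv()*R.from_matrix(Rt)).as_rotvec()).round(2))
    for t in tg: print(t,(100*Rc.inv().apply(W(*t)-p)).round(2))
E
python3 -c "
from h import *
go((-.035,0,.225),(-.035,0,.11))"
```

```text
t 0.10 px -0.4141 y -0.4859 z 0.2217 F(case) -0.1 -0.0 -0.3 w 0.0871
rot err deg [-0.01  0.11  9.56]
(-0.035, 0, 0.225) [-41.62 -45.45  -0.24]
(-0.035, 0, 0.11) [-41.6  -45.45  11.26]
```

Call:
{"api": "drive_tool", "payload": {"plan": [{"offset": [-2.7,-2.9,0],"delta_rot": [0,0,2],"jaw": 0},{"offset": [-5.4,-5.9,0],"delta_rot": [0,0,4],"jaw": 0},{"offset": [-8.1,-8.8,0],"delta_rot": [0,0,6],"jaw": 0},{"offset": [-10.8,-11.8,0],"delta_rot": [0,0,8],"jaw": 0},{"offset": [-13.5,-14.7,0],"delta_rot": [0,0,9.6],"jaw": 0},{"offset": [-16.2,-17.7,0],"delta_rot": [0,0,9.6],"jaw": 0},{"offset": [-18.9,-20.6,0],"delta_rot": [0,0,9.6],"jaw": 0},{"offset": [-21.6,-23.6,0],"delta_rot": [0,0,9.6],"jaw": 0}], "squeeze": 10}}

```text
time: 0.77
position: [0.3466, -0.3191, 0.2223]
tool_rot: [0.752, -0.659, -0.0, -0.0]
ft_force: [1.3, 0.6, 1.2]
grip_width: 0.0416
```

```bash
python3 -c "
from h import *
go((-.035,0,.225),(-.035,0,.11))"
```

```text
t 0.77 px -0.2167 y -0.2324 z 0.2223 F(case) 1.3 0.4 1.2 w 0.0416
rot err deg [ 0.02  0.04 -0.08]
(-0.035, 0, 0.225) [-23.27 -18.14  -0.26]
(-0.035, 0, 0.11) [-23.26 -18.14  11.24]
```

Call:
{"api": "drive_tool", "payload": {"plan": [{"offset": [-3.2,-2.5,0],"delta_rot": [0,0,0],"jaw": 0},{"offset": [-6.4,-5.0,0],"delta_rot": [0,0,0],"jaw": 0},{"offset": [-9.6,-7.5,0],"delta_rot": [0,0,0],"jaw": 0},{"offset": [-12.8,-10.0,0],"delta_rot": [0,0,0],"jaw": 0},{"offset": [-16,-12.5,0],"delta_rot": [0,0,0],"jaw": 0},{"offset": [-19.2,-15,0],"delta_rot": [0,0,0],"jaw": 0},{"offset": [-22,-17,0],"delta_rot": [0,0,0],"jaw": 0},{"offset": [-23.4,-18.2,0],"delta_rot": [0,0,0],"jaw": 0}]}}

```text
time: 1.43
position: [0.4965, -0.0614, 0.2223]
tool_rot: [0.753, -0.658, -0.001, -0.0]
ft_force: [-0.2, 0.3, 0.8]
grip_width: 0.0011
```

```bash
python3 -c "
from h import *
go((-.035,0,.225),(-.035,0,.11))
cv2.imwrite('pics/s1.png',cv2.resize(cv2.cvtColor(camera('scene'),cv2.COLOR_RGB2BGR)[110:290,170:350],None,fx=3,fy=3,interpolation=cv2.INTER_CUBIC))"
```

```text
t 1.43 px -0.0339 y 0.0031 z 0.2223 F(case) -0.2 0.4 0.8 w 0.0011
rot err deg [0.01 0.08 0.14]
(-0.035, 0, 0.225) [ 0.31  0.11 -0.27]
(-0.035, 0, 0.11) [ 0.32  0.11 11.23]
```

View pics/s1.png

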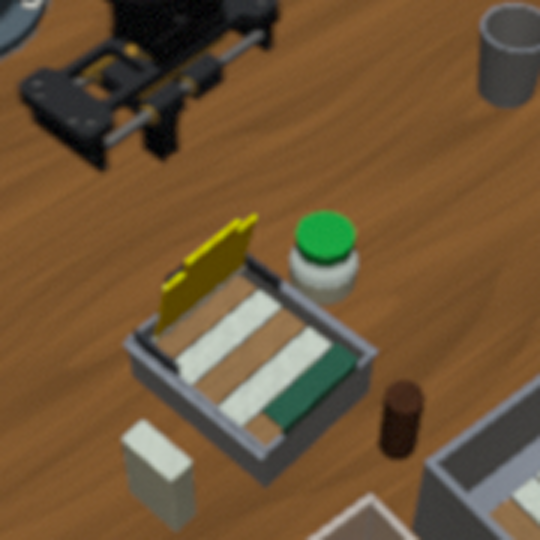

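Call:
{"api": "drive_tool", "payload": {"plan": [{"offset": [0.3,0,3],"delta_rot": [0,0,0],"jaw": 0},{"offset": [0.3,0,6],"delta_rot": [0,0,0],"jaw": 0},{"offset": [0.3,0,9],"delta_rot": [0,0,0],"jaw": 0},{"offset": [0.3,0,11.0],"delta_rot": [0,0,0],"jaw": 0},{"offset": [0.3,-0.8,11.0],"delta_rot": [0,0,0],"jaw": 0},{"offset": [0.3,-1.6,11.0],"delta_rot": [0,0,0],"jaw": 0},{"offset": [0.3,-1.6,11.0],"delta_rot": [0,0,0],"jaw": 0},{"offset": [0.3,-1.6,11.0],"delta_rot": [0,0,0],"jaw": 0}]}}

```text
time: 2.15
position: [0.5143, -0.0666, 0.1141]
tool_rot: [0.752, -0.659, 0.002, -0.001]
ft_force: [-0.6, 0.4, -0.2]
grip_width: 0.0005
```

```bash
python3 -c "
from h import *
go((-.019,0,.11))
for n in('scene','top'):print(n,proj(n,get_obs()['position']))
cv2.imwrite('pics/s2.png',cv2.resize(cv2.cvtColor(camera('scene'),cv2.COLOR_RGB2BGR)[130:270,190:330],None,fx=4,fy=4,interpolation=cv2.INTER_CUBIC))"
```

```text
t 2.15 px -0.0170 y -0.0044 z 0.1141 F(case) -0.5 0.5 -0.2 w 0.0005
rot err deg [-0.22 -0.11 -0.02]
(-0.019, 0, 0.11) [-0.44  0.2   0.41]
scene [229.02182472 195.32495571]
top [287.86405395 197.76861294]
```

View pics/s2.png

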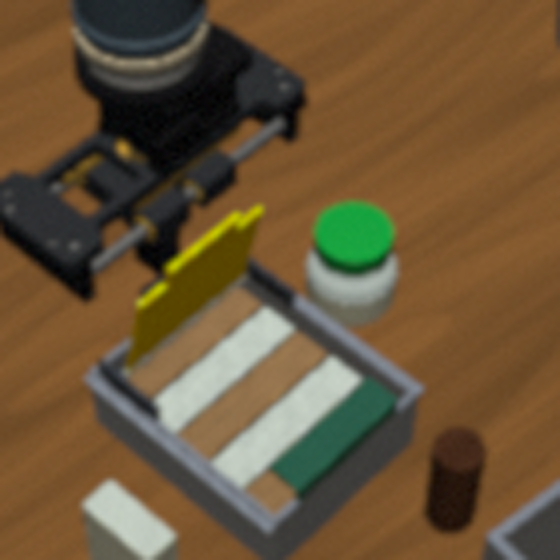

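Call:
{"api": "drive_tool", "payload": {"plan": [{"offset": [-0.2,-0.4,0.2],"delta_rot": [0,0,0],"jaw": 0},{"offset": [-0.4,-0.8,0.3],"delta_rot": [0,0,0],"jaw": 0},{"offset": [-0.4,-1.2,0.4],"delta_rot": [0,0,0],"jaw": 0},{"offset": [-0.4,-1.6,0.4],"delta_rot": [0,0,0],"jaw": 0},{"offset": [-0.4,-2.0,0.4],"delta_rot": [0,0,0],"jaw": 0},{"offset": [-0.4,-2.4,0.5],"delta_rot": [0,0,0],"jaw": 0},{"offset": [-0.4,-2.7,0.6],"delta_rot": [0,0,0],"jaw": 0},{"offset": [-0.4,-2.9,0.6],"delta_rot": [0,0,0],"jaw": 0}]}}

```text
time: 2.87
position: [0.5404, -0.0579, 0.1062]
tool_rot: [0.752, -0.659, -0.0, 0.0]
ft_force: [-1.6, 0.3, -0.5]
grip_width: 0.0001
```

```bash
python3 -c "
from h import *
go((.022,0,.099),(.032,0,.088))
cv2.imwrite('pics/s3.png',cv2.resize(cv2.cvtColor(camera('scene'),cv2.COLOR_RGB2BGR)[130:270,190:330],None,fx=4,fy=4,interpolation=cv2.INTER_CUBIC))"
```

```text
t 2.87 px 0.0100 y 0.0007 z 0.1062 F(case) -1.6 0.5 -0.5 w 0.0001
rot err deg [ 0.05  0.03 -0.04]
(0.022, 0, 0.099) [ 0.07 -1.2   0.72]
(0.032, 0, 0.088) [ 0.07 -2.2   1.82]
```

View pics/s3.png

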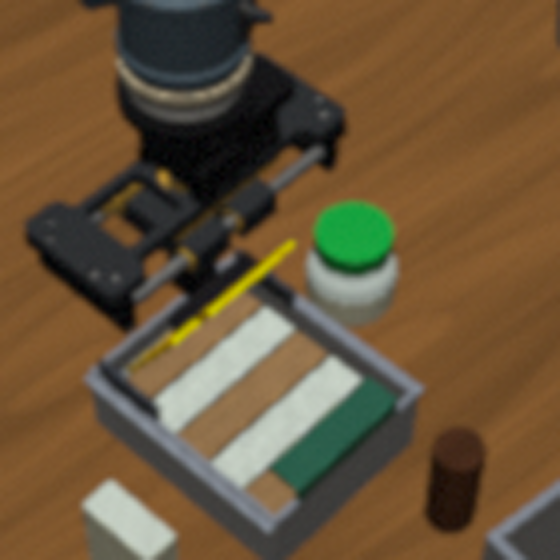

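Call:
{"api": "drive_tool", "payload": {"plan": [{"offset": [0,-0.4,0.5],"delta_rot": [0,0,0],"jaw": 0},{"offset": [0,-0.8,1.0],"delta_rot": [0,0,0],"jaw": 0},{"offset": [0,-1.2,1.3],"delta_rot": [0,0,0],"jaw": 0},{"offset": [0,-1.6,1.5],"delta_rot": [0,0,0],"jaw": 0},{"offset": [0,-2.0,1.7],"delta_rot": [0,0,0],"jaw": 0},{"offset": [0,-2.3,1.9],"delta_rot": [0,0,0],"jaw": 0},{"offset": [0,-2.6,2.2],"delta_rot": [0,0,0],"jaw": 0},{"offset": [0,-2.9,2.5],"delta_rot": [0,0,0],"jaw": 0}]}}

```text
time: 3.58
position: [0.5691, -0.0542, 0.0813]
tool_rot: [0.752, -0.659, -0.0, 0.0]
ft_force: [-2.3, -0.3, 2.8]
grip_width: 0.0003
```

```bash
python3 -c "
from h import *
go((.045,0,.073),(.048,0,.060))
for n in('scene','top'):
  s=(slice(130,270),slice(190,330)) if n=='scene' else (slice(110,220),slice(220,345))
  cv2.imwrite('pics/%s4.png'%n,cv2.resize(cv2.cvtColor(camera(n),cv2.COLOR_RGB2BGR)[s],None,fx=4,fy=4,interpolation=cv2.INTER_CUBIC))"
```

```text
t 3.58 px 0.0390 y 0.0006 z 0.0813 F(case) -2.4 -0.0 2.8 w 0.0003
rot err deg [ 0.03  0.01 -0.04]
(0.045, 0, 0.073) [ 0.06 -0.6   0.83]
(0.048, 0, 0.06) [ 0.06 -0.9   2.13]
```

View pics/scene4.png

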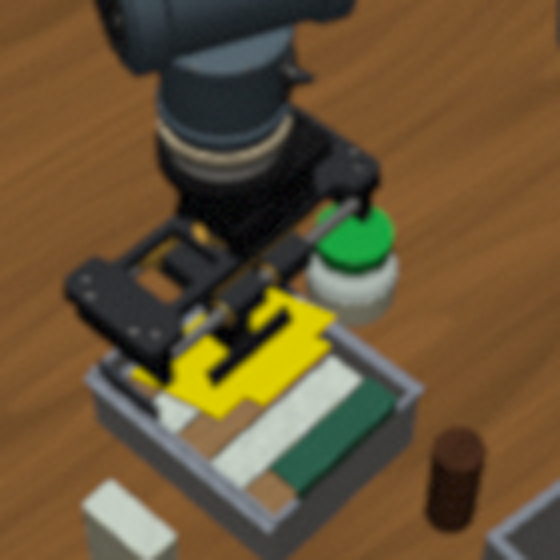

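View pics/top4.png

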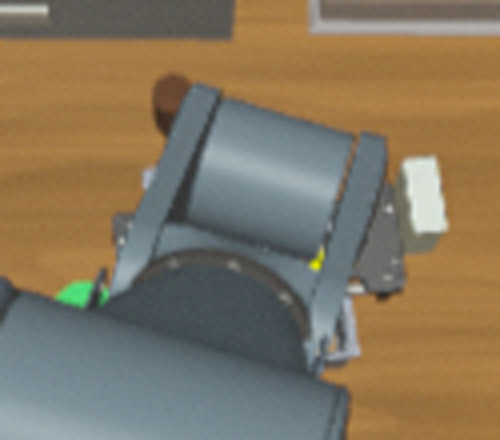

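Call:
{"api": "drive_tool", "payload": {"plan": [{"offset": [0,-0.2,0.3],"delta_rot": [0,0,0],"jaw": 0},{"offset": [0,-0.35,0.6],"delta_rot": [0,0,0],"jaw": 0},{"offset": [0,-0.5,0.9],"delta_rot": [0,0,0],"jaw": 0},{"offset": [0,-0.6,1.2],"delta_rot": [0,0,0],"jaw": 0},{"offset": [0,-0.65,1.5],"delta_rot": [0,0,0],"jaw": 0},{"offset": [0,-0.7,1.8],"delta_rot": [0,0,0],"jaw": 0},{"offset": [0,-0.7,2.0],"delta_rot": [0,0,0],"jaw": 0},{"offset": [0,-0.7,2.0],"delta_rot": [0,0,0],"jaw": 0}]}}

```text
time: 4.35
position: [0.5763, -0.0535, 0.0621]
tool_rot: [0.752, -0.659, 0.0, -0.0]
ft_force: [-4.3, 0.4, 7.7]
grip_width: 0.0009
```

```bash
python3 -c "
from h import *
go((.046,0,.060))
n='scene'
s=(slice(170,270),slice(190,330))
cv2.imwrite('pics/%s5.png'%n,cv2.resize(cv2.cvtColor(camera(n),cv2.COLOR_RGB2BGR)[s],None,fx=5,fy=5,interpolation=cv2.INTER_CUBIC))
for s_ in (0,.005,.01): print(s_,[(proj('scene',W(.104+s_,y,.062))-[190,170])*5 for y in (.03,-.03)])
"
```

```text
t 4.35 px 0.0462 y 0.0004 z 0.0621 F(case) -4.2 1.0 7.7 w 0.0009
rot err deg [-0.03 -0.01 -0.05]
(0.046, 0, 0.06) [0.04 0.02 0.21]
0 [array([420.8840152 , 284.73464978]), array([337.60216328, 359.2531996 ])]
0.005 [array([428.4302512 , 290.51259231]), array([345.16660808, 365.33020973])]
0.01 [array([436.00690308, 296.31382343]), array([352.7623111 , 371.43233161])]
```

View pics/scene5.png

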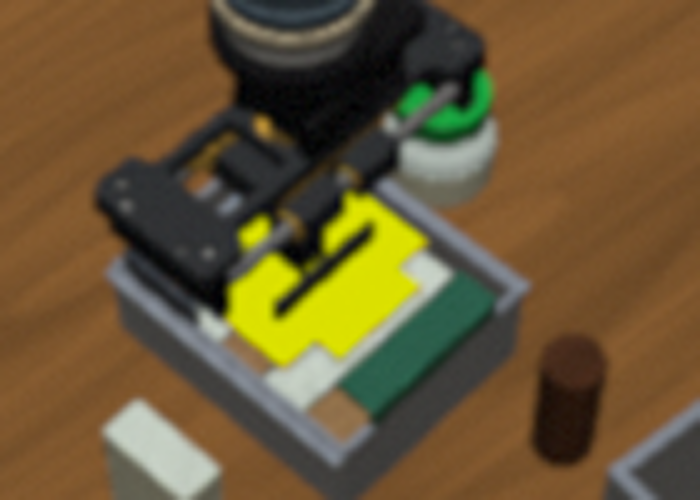

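Call:
{"api": "drive_tool", "payload": {"plan": [{"offset": [0,-0.25,0],"delta_rot": [0,0,0],"jaw": 0},{"offset": [0,-0.5,0],"delta_rot": [0,0,0],"jaw": 0},{"offset": [0,-0.75,0],"delta_rot": [0,0,0],"jaw": 0},{"offset": [0,-1.0,0],"delta_rot": [0,0,0],"jaw": 0},{"offset": [0,-1.25,0],"delta_rot": [0,0,0],"jaw": 0},{"offset": [0,-1.5,0],"delta_rot": [0,0,0],"jaw": 0},{"offset": [0,-1.75,0],"delta_rot": [0,0,0],"jaw": 0},{"offset": [0,-2.0,0],"delta_rot": [0,0,0],"jaw": 0}]}}

```text
time: 5.07
position: [0.5955, -0.0508, 0.0621]
tool_rot: [0.752, -0.659, -0.0, 0.0]
ft_force: [-3.8, 0.6, 6.3]
grip_width: 0.0006
```

```bash
python3 -c "
from h import *
go((.079,0,.060))
n='scene'
s=(slice(170,270),slice(190,330))
cv2.imwrite('pics/%s6.png'%n,cv2.resize(cv2.cvtColor(camera(n),cv2.COLOR_RGB2BGR)[s],None,fx=5,fy=5,interpolation=cv2.INTER_CUBIC))
"
```

```text
t 5.07 px 0.0656 y 0.0004 z 0.0621 F(case) -3.6 1.1 6.3 w 0.0006
rot err deg [ 0.04 -0.   -0.04]
(0.079, 0, 0.06) [ 0.04 -1.34  0.21]
```

View pics/scene6.png

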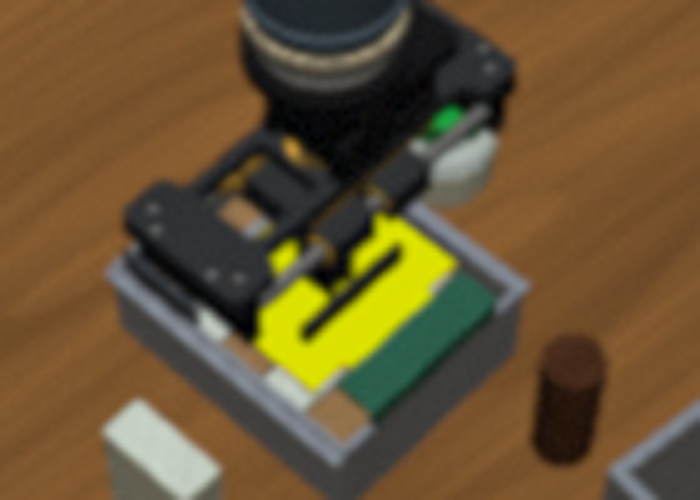

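Call:
{"api": "drive_tool", "payload": {"plan": [{"offset": [0,-0.15,0],"delta_rot": [0,0,0],"jaw": 0},{"offset": [0,-0.3,0],"delta_rot": [0,0,0],"jaw": 0},{"offset": [0,-0.45,0],"delta_rot": [0,0,0],"jaw": 0},{"offset": [0,-0.6,0],"delta_rot": [0,0,0],"jaw": 0},{"offset": [0,-0.7,0],"delta_rot": [0,0,0],"jaw": 0},{"offset": [0,-0.8,0],"delta_rot": [0,0,0],"jaw": 0},{"offset": [0,-0.9,0],"delta_rot": [0,0,0],"jaw": 0},{"offset": [0,-0.9,0],"delta_rot": [0,0,0],"jaw": 0}]}}

```text
time: 5.78
position: [0.6037, -0.0497, 0.062]
tool_rot: [0.752, -0.659, -0.001, 0.001]
ft_force: [-5.8, -1.2, 6.6]
grip_width: 0.0006
```

```bash
python3 -c "
from h import *
go((.079,0,.060))
n='scene'
s=(slice(170,270),slice(190,330))
cv2.imwrite('pics/%s7.png'%n,cv2.resize(cv2.cvtColor(camera(n),cv2.COLOR_RGB2BGR)[s],None,fx=5,fy=5,interpolation=cv2.INTER_CUBIC))
for s_ in (.02,.026): print(s_,[(proj('scene',W(.090+s_,y,.062))-[190,170])*5 for y in (.052,-.052)], [(proj('scene',W(.065+s_,y,.074))-[190,170])*5 for y in (.035,-.035)])
"
```

```text
t 5.78 px 0.0739 y 0.0005 z 0.0620 F(case) -5.9 -0.4 6.6 w 0.0006
rot err deg [ 0.14  0.01 -0.02]
(0.079, 0, 0.06) [ 0.05 -0.51  0.2 ]
0.02 [array([459.4562078 , 265.12915501]), array([315.09431166, 394.95731174])] [array([399.88520677, 243.01540699]), array([301.8171292, 328.9859919])]
0.026 [array([468.54853951, 271.97303185]), array([324.22659263, 402.42857843])] [array([408.88287425, 249.84283458]), array([310.83642305, 336.22800627])]
```

View pics/scene7.png

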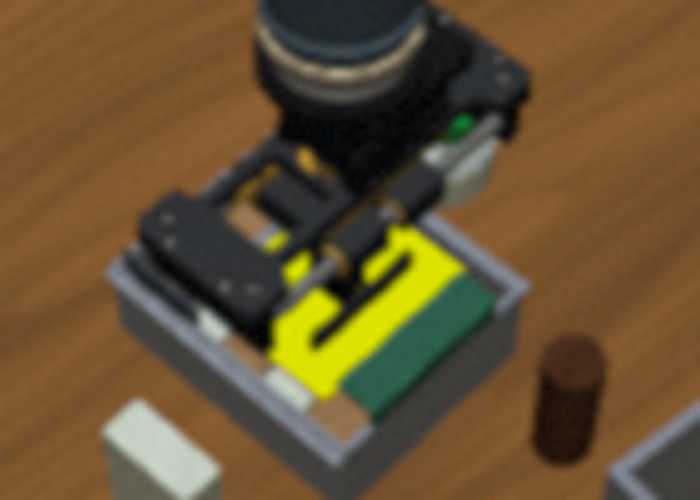

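Call:
{"api": "drive_tool", "payload": {"plan": [{"offset": [0,-0.1,0],"delta_rot": [0,0,0],"jaw": 0},{"offset": [0,-0.2,0],"delta_rot": [0,0,0],"jaw": 0},{"offset": [0,-0.3,0],"delta_rot": [0,0,0],"jaw": 0},{"offset": [0,-0.4,0],"delta_rot": [0,0,0],"jaw": 0},{"offset": [0,-0.45,0],"delta_rot": [0,0,0],"jaw": 0},{"offset": [0,-0.5,0],"delta_rot": [0,0,0],"jaw": 0},{"offset": [0,-0.5,0],"delta_rot": [0,0,0],"jaw": 0},{"offset": [0,-0.5,0],"delta_rot": [0,0,0],"jaw": 0}]}}

```text
time: 6.5
position: [0.6076, -0.0491, 0.0619]
tool_rot: [0.753, -0.659, -0.002, 0.002]
ft_force: [-6.3, -1.3, 7.4]
grip_width: 0.0004
```

```bash
python3 -c "
from h import *
go((.079,0,.060))
n='scene'
s=(slice(170,270),slice(190,330))
cv2.imwrite('pics/%s8.png'%n,cv2.resize(cv2.cvtColor(camera(n),cv2.COLOR_RGB2BGR)[s],None,fx=5,fy=5,interpolation=cv2.INTER_CUBIC))
"
```

```text
t 6.50 px 0.0778 y 0.0005 z 0.0619 F(case) -6.4 -0.5 7.4 w 0.0004
rot err deg [ 0.26  0.02 -0.  ]
(0.079, 0, 0.06) [ 0.05 -0.12  0.19]
```

View pics/scene8.png

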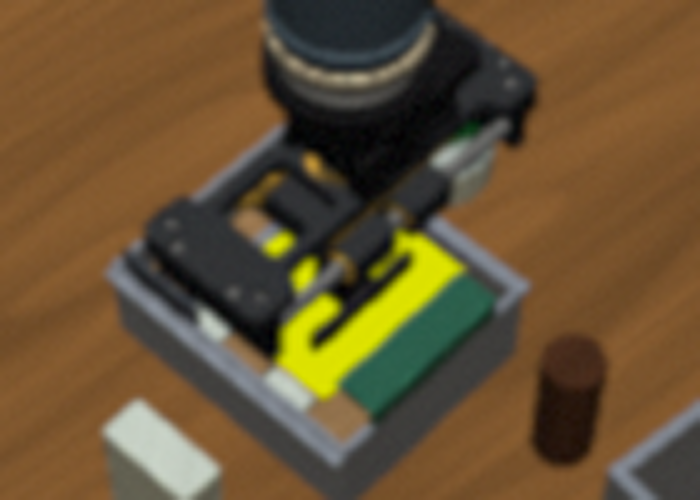

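The flap stayed put while the finger slid another 4 mm over it, so it is at its stop. Lifting straight up.

Call:
{"api": "drive_tool", "payload": {"plan": [{"offset": [0,0,-0.3],"delta_rot": [0,0,0],"jaw": 0},{"offset": [0,0,-0.8],"delta_rot": [0,0,0],"jaw": 0},{"offset": [0,0,-2],"delta_rot": [0,0,0],"jaw": 0},{"offset": [0,0,-4],"delta_rot": [0,0,0],"jaw": 0},{"offset": [0,0,-7],"delta_rot": [0,0,0],"jaw": 0},{"offset": [0,0,-10],"delta_rot": [0,0,0],"jaw": 0},{"offset": [0,1,-13],"delta_rot": [0,0,0],"jaw": 0},{"offset": [0,4,-14],"delta_rot": [0,0,0],"jaw": 0}]}}

```text
time: 7.22
position: [0.5787, -0.0556, 0.2079]
tool_rot: [0.753, -0.658, 0.009, -0.005]
ft_force: [1.0, -0.8, 0.1]
grip_width: 0.0005
```

Call:
{"api": "drive_tool", "payload": {"plan": [{"offset": [1,3,0],"delta_rot": [0,0,0],"jaw": 0},{"offset": [3,6,0],"delta_rot": [0,0,0],"jaw": 0},{"offset": [5,9,0],"delta_rot": [0,0,0],"jaw": 0},{"offset": [8,10,0],"delta_rot": [0,0,0],"jaw": 0},{"offset": [11,10,0],"delta_rot": [0,0,0],"jaw": 0},{"offset": [14,10,0],"delta_rot": [0,0,0],"jaw": 0},{"offset": [16,10,0],"delta_rot": [0,0,0],"jaw": 0},{"offset": [16,10,0],"delta_rot": [0,0,0],"jaw": 0}]}}

```text
time: 7.88
position: [0.4953, -0.2318, 0.2033]
tool_rot: [0.751, -0.66, 0.005, -0.0]
ft_force: [0.2, -0.0, -0.1]
grip_width: 0.0004
```

```bash
python3 -c "
from h import *
go()
for n in('scene','top'):
  s=(slice(170,270),slice(190,330)) if n=='scene' else (slice(120,220),slice(220,345))
  im=cv2.cvtColor(camera(n),cv2.COLOR_RGB2BGR);cv2.imwrite('pics/%s9full.png'%n,im)
  cv2.imwrite('pics/%s9.png'%n,cv2.resize(im[s],None,fx=5,fy=5,interpolation=cv2.INTER_CUBIC))
for s_ in (.02,.026): print(s_,[(proj('scene',W(.065+s_,y,.074))-[190,170])*5 for y in (.035,-.035)],[(proj('top',W(.065+s_,y,.074))-[220,120])*5 for y in (.035,-.035)])
"
```

```text
t 7.88 px -0.0577 y -0.1657 z 0.2033 F(case) 0.2 -0.0 -0.1 w 0.0004
rot err deg [-0.41 -0.42 -0.28]
0.02 [array([399.88520677, 243.01540699]), array([301.8171292, 328.9859919])] [array([247.06946928, 237.17469548]), array([365.23229369, 222.49518327])]
0.026 [array([408.88287425, 249.84283458]), array([310.83642305, 336.22800627])] [array([245.79051072, 227.27788539]), array([363.8679648 , 212.61105876])]
```

View pics/scene9.png

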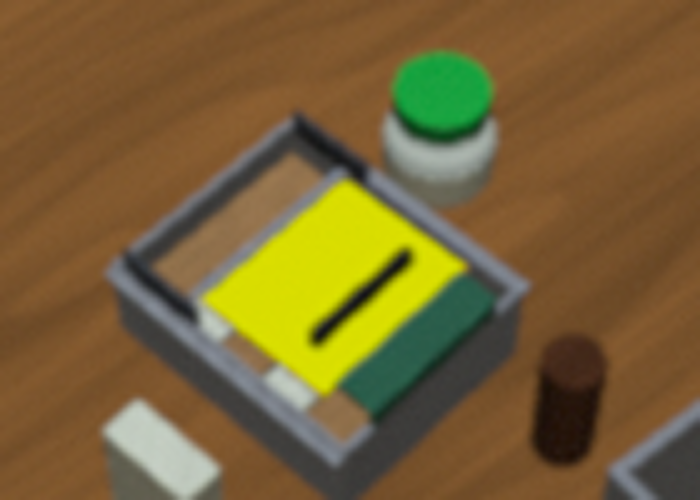

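View pics/top9.png

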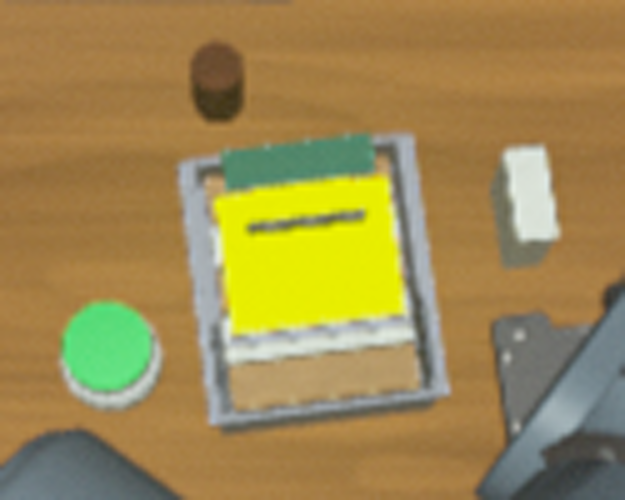

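The flap stays shut with the arm clear. The rib sits at (247,229) to (366,213) in the top crop, which matches slide 0.026, and the case and bystanders look unmoved.

```bash
python3 -c "
from rig import *
print(get_obs()['joint_velocities'].round(3));print(hand_in())"
```

```text
[ 0.028 -0.009  0.041 -0.001  0.013  0.002]
the job is handed in; nothing more can be done
None
```

The flap is shut with its tongue under the green lip, and it stays down by itself with the arm clear. I handed the job in at about 8 s; no verdict comes back.

I used the shut fingertips on the hinge side of the rib. They folded the flap flat, pressed it down with 6–8 N and pushed it towards the lip. I stopped when the fingers slid another 4 mm without moving it, which means it had reached its stop. The sideways push measured at most about 6.4 N.

**Last checks, with the arm clear:**
- **Flap and tongue:** the flap lies flat, and in both views the rib sits where a slide of about 26 mm would put it. The tongue itself is hidden under the lip.
- **Case and bystanders:** the case, carton, jar and roller looked unmoved in the final crops. I did not look at the cup, bin, brush and block again; the arm worked well clear of them.
- **Force:** the wrist force read about zero.

**One mismatch:** my first image measurement of the case width was 142 mm against the stated 130 mm. The length, the lip position and the second view agreed with each other, so I went by those, and the contacts came where expected.

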